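Tip the chestnuts from a glass jar into the steel pot

ROBOT

A 6-joint arm with a two-finger parallel gripper is mounted at the origin on a cart in front of the work surface, level with it; the furniture and walls round the work are solid. World frame = base frame: x ahead of the robot, y to its left, z up, the work surface at z = 0. Lengths are in m, angles in rad, forces in N, time in s.
With the tool pointing down it reaches from about 0.375 to 0.9 m from the base axis. Payload 3.1 kg.
Tool frame: the origin (TCP) lies midway between the tips of the shut fingers; the grasp point (between the pads) lies 19 mm behind it (manip.pinch_z is the distance from the TCP to the grasp point, in m); z points along the fingers, y is the line along which they close (so a half turn about z gives the same grasp; the last joint's range is limited). The gripper opens to 85 mm and grips with 20 to 120 N. Pads are 22 mm wide; open, the fingers measure 114 mm over their backs; the gripper's body (76 mm by 85 mm) begins 54 mm behind the grasp point. The pads swing forward as they close: fully open they stand 13 mm farther back than shut.
Start: joints at [1.165, 0.527, 1.433, -0, 1.181, -0.178], TCP at [0.14, 0.609, 0.231] pointing down, gripper open.
Joint ranges: [-3.08, 3.08], [-0.75, 2.2], [0.22, 2.44], [-1.43, 4.57], [0, 2.65], [-2.85, 2.85]. Speed limits (rad/s): [2.79, 2.79, 3.14, 3.14, 3.14, 3.14].

INTERFACE

Orientations are given as a unit quaternion [x, y, z, w].
In Python, from station import manip, viewer, ticket gives the robot as it stands.
- The arm moves only by the shell command python3 -m creep 'ROWS' [FORCE]. ROWS is JSON, a list of rows, each an object with "slide": the shift along the tool's x, y, z in cm, a list of three; "angular": the turn, a rotation vector about the tool's x, y, z in rad, a list of three; "claw": the opening, from -1 (shut) to 1 (fully open). A call has 1 to 10 rows; each row shifts and turns the commanded pose from where the row before left it, along the tool's axes as they then stand; what a row does not reach is not made up. A row lasts 1/12 s, in which the tool goes at most 41.7 mm and 7.16 degrees, less where a joint would pass 70% of its speed; a pose out of reach is approached as far as the arm can. A call with a gripper value outside its range is refused whole. The fingers move at their own pace and stop on an object; FORCE is the grip in N (left out, the last holds). Time passes only in rows, so rows that do not move let the fingers close. It gives the time, the measured TCP pose, the force, the opening and the grip force at its end, in the units of the state.
- manip.sense(): the state, without advancing time (a new reading comes with each control period).
- viewer.snapshot(name): name is "scene" or "top"; returns the picture (420x560x3 uint8, blue, green, red); there is no depth.
- viewer.calibration(name): a dict with "fov_y" (degrees; the focal length in pixels is half the picture's height over the tangent of half this angle, whatever the lens; pixels are square), "cx", "cy" (the principal point, pixels), "k1" (the pictures are not rectified: a ray, as slopes to the right and down, at radius r is drawn at 1 + k1 r^2 times it, then the intrinsics apply), "T" (4x4, takes a point from camera to world coordinates). Camera axes: x right, y up, looking along -z (the intrinsics and any distortion apply to the point x, -y, -z); pixel columns grow to the right and rows downward; lengths in m; the calibration is good to about 2 mm. A picture is of the moment at which its call begins. calibration takes no time and is no camera call.
- ticket.sign_off(): hands the job in; it is judged then, once.
The state is a dict: "t": time; "q": joint angles; "qd": joint speeds; "tau": joint torques, N m; "tcp_pos": TCP position; "tool_rot": TCP orientation; "force": force on the tool from outside, world axes, zero at the start; "ft_torque": the same for the moment, N m; "finger_gap": opening from 0.0 (shut) to 1.0 (fully open); "gripper_force": force on a finger pad.
Only numpy, scipy, OpenCV 4.12 (cv2) and the standard library are available. Lean on these libraries where they do the work, as an engineer would, in place of code of your own. Each camera call takes 0.05 s, during which the arm holds its last target. There are 200 camera calls.

TASK

Lift the glass jar that holds the three chestnuts straight up out of its wooden carrier and stand it, still full, upright on the round cork mat; let go, so that you can take it again another way. Then hold its mouth low over the steel pot and tip all three chestnuts out into the pot, and stand the empty jar upright on the cork mat again. Leave the pot where it stands, the two empty jars in the carrier, and everything else on the table undisturbed.

Things in the scene. Friction and masses are not known exactly. Their poses are not given: they have to be found in the camera images.
- jar: the clear glass jar with three chestnuts in it: round, 53 mm across its whole height, 93 mm high, open at the top, mouth about 39 mm wide inside, inner floor 8 mm up, about 0.14 kg empty. Origin at the centre of its underside; z points up through its mouth. It starts in any one of the three cells of the carrier
- jar_mouth (a point): centre of the jar's open mouth, 93 mm above its underside; z points out of the jar
- carrier: fixed pale wooden jar carrier, 70 mm (x) by 210 mm (y): three 58 mm square cells in a row at y = -62, 0, +62 mm; long side walls and dividers 50 mm high, end boards 100 mm high; cell floor 5 mm above its origin (centre of its underside), so jar tops stand at 98 mm. Only 8 mm between the jars: they can be gripped only across x, above the side walls
- mat: fixed round cork mat lying on the table, 130 mm across, 4 mm thick; origin at the centre of its underside
- pot: low round steel pot standing loose on the table, 137 mm across, 59 mm high, inside about 115 mm across, open at the top, 0.6 kg; origin at the centre of its underside, z up
- chestnut_1: dark brown chestnut, 29 mm across, 28 mm high, 14 g, one of three that start heaped in the jar, the topmost 12 mm below its rim; origin at the centre of its flat pale underside
- chestnut_2: dark brown chestnut, 29 mm across, 28 mm high, 14 g, one of three that start heaped in the jar, the topmost 12 mm below its rim; origin at the centre of its flat pale underside
- chestnut_3: dark brown chestnut, 29 mm across, 28 mm high, 14 g, one of three that start heaped in the jar, the topmost 12 mm below its rim; origin at the centre of its flat pale underside
- spare_jar_1: empty clear glass jar like the other, in one of the carrier's cells; leave it there; origin at the centre of its underside
- spare_jar_2: empty clear glass jar like the other, in one of the carrier's cells; leave it there; origin at the centre of its underside
- shaker: bystander: cream shaker with a dark cap, 58 mm across, 101 mm high, standing; origin at the centre of its underside
- label_roll: fixed bystander: white roll of labels, 68 mm across, 32 mm high; origin at the centre of its underside
- blue_tape: fixed bystander: roll of blue tape, 102 mm across, 24 mm high; origin at the centre of its underside
- lid_loose: bystander: golden jar lid, 54 mm across, 12 mm high; origin at the centre of its underside
Mind the look-alikes: they are no part of the job. Leave any blue or pink look-alike of the jar alone.

How it is judged:
On the way, in this order (a step that is already met when the one before it is completed fails the run):
1. the full jar stands upright on the cork mat, let go, with all three chestnuts still in it (horizontal distance between jar and mat below 0.038 m and z of jar in the frame of mat below 0.009 m and angle between jar's own z axis and vertical below 0.08 rad and contact force between the fingers and jar below 0.1 N and linear speed of jar below 0.02 m/s and horizontal distance between each of chestnut_1, chestnut_2, chestnut_3 and jar below 0.028 m and z of chestnut_1 in the frame of jar between -0.005 and 0.09 m and z of chestnut_2 in the frame of jar between -0.005 and 0.09 m and z of chestnut_3 in the frame of jar between -0.005 and 0.09 m), for 0.2 s.
2. the jar is tipped over the pot, its mouth low above it (angle between jar's own z axis and vertical above 1.5 rad and horizontal distance between jar_mouth and pot below 0.07 m and height (world z) of jar_mouth below 0.2 m), for 0.1 s.
At the end, for the whole second after the job is handed in: all three chestnuts lie in the pot (within 62 mm of its axis, below its rim); the jar stands upright (within 0.08 rad) on the cork mat, its axis within 38 mm of the mat's centre (its whole foot on the cork), at rest and let go; the pot stands upright; the two empty jars stand in the carrier (horizontal distance between each of chestnut_1, chestnut_2, chestnut_3 and pot below 0.062 m and z of chestnut_1 in the frame of pot between -0.005 and 0.05 m and z of chestnut_2 in the frame of pot between -0.005 and 0.05 m and z of chestnut_3 in the frame of pot between -0.005 and 0.05 m and horizontal distance between jar and mat below 0.038 m and z of jar in the frame of mat below 0.009 m and angle between each of jar, pot's own z axis and vertical below 0.08 rad and contact force between the fingers and jar below 0.1 N and linear speed of jar below 0.02 m/s and angle between each of spare_jar_1, spare_jar_2's own z axis and vertical below 0.1 rad and z of each of spare_jar_1, spare_jar_2 in the frame of carrier below 0.012 m); the robot touches nothing.
It fails at once if the shaker or the loose lid is moved more than 30 mm (distance of any of shaker, lid_loose from where it was at the start of the episode above 0.03 m).
It fails at once if an empty jar is moved more than 30 mm (distance of any of spare_jar_1, spare_jar_2 from where it was at the start of the episode above 0.03 m).
It fails at once if the pot is pushed more than 30 mm (distance of pot from where it was at the start of the episode above 0.03 m).
It fails at once if a chestnut falls on the table ((height (world z) of chestnut_1 below 0.03 m and horizontal distance between chestnut_1 and pot above 0.075 m and horizontal distance between chestnut_1 and jar above 0.05 m) or (height (world z) of chestnut_2 below 0.03 m and horizontal distance between chestnut_2 and pot above 0.075 m and horizontal distance between chestnut_2 and jar above 0.05 m) or (height (world z) of chestnut_3 below 0.03 m and horizontal distance between chestnut_3 and pot above 0.075 m and horizontal distance between chestnut_3 and jar above 0.05 m)).
It also fails if it takes over 72 s, if anything falls off the work surface, if the arm or the gripper's body presses on something with over 40 N, if the wrist force passes 120 N, or if a joint passes its speed limit or range.

## Working session

There is one attempt and no reset: what is moved stays moved. The work goes in short steps, Python scripts to look and compute and a shell command to move; the robot and the scene stay as the last step left them, time stands still between calls to the robot, and variables do not carry over. Pictures are saved under pics/ and viewed, at most 10 in all, crops included, and the job is handed in when it is done.

```bash
mkdir -p pics; ls
python3 - <<'E'
from station import manip, viewer
import cv2,numpy as np
for n in("scene","top"):
    im=viewer.snapshot(n); cv2.imwrite(f"pics/{n}0.png",im)
    c=viewer.calibration(n); print(n,{k:(np.round(v,4).tolist() if k=="T" else v) for k,v in c.items()})
print(manip.sense(), manip.pinch_z)
E
```

```text
pics
scene {'fov_y': 46.11995645975583, 'cx': 290.08374842083805, 'cy': 210.90805350687083, 'k1': -0.1039474362017575, 'T': [[0.7542, 0.2967, -0.5858, -0.3038], [-0.6565, 0.3227, -0.6818, -1.0266], [-0.0133, 0.8988, 0.4381, 0.7318], [0.0, 0.0, 0.0, 1.0]]}
top {'fov_y': 45.10036423054009, 'cx': 280.1965734430014, 'cy': 219.68287656591332, 'k1': -0.14273318910421115, 'T': [[-0.0252, 0.9977, -0.0623, 0.4703], [-0.9997, -0.0255, -0.004, -0.0288], [-0.0056, 0.0622, 0.998, 1.6075], [0.0, 0.0, 0.0, 1.0]]}
{'t': 0.1, 'q': array([ 1.16551881e+00,  5.28385225e-01,  1.43374227e+00,  1.13393741e-05,
        1.18143580e+00, -1.78526016e-01]), 'qd': array([ 0.00064828, -0.00229979, -0.00286888, -0.00108071,  0.00119783,
        0.00036712]), 'tau': array([ 5.28782778e-05, -4.43303812e+01, -1.78586483e+01, -1.86304237e-04,
        3.92316244e-03,  1.06184612e-05]), 'tcp_pos': array([0.14023772, 0.60841118, 0.23043425]), 'tool_rot': array([ 1.13135108e-01,  9.93579124e-01, -9.42133667e-04, -2.88571909e-04]), 'force': array([-0.07521898,  0.42973629, -0.29336291]), 'ft_torque': array([ 0.03147473, -0.02800743, -0.00654044]), 'gripper_force': 0.0, 'finger_gap': 0.9976089819519119} 0.0187
```

```bash
sleep 0
```

```text
(no output)
```

View pics/scene0.png

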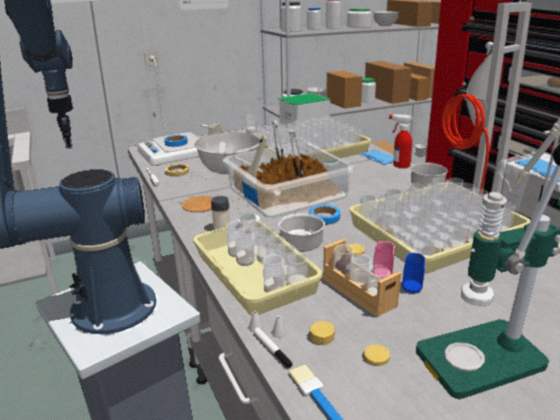

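View pics/top0.png

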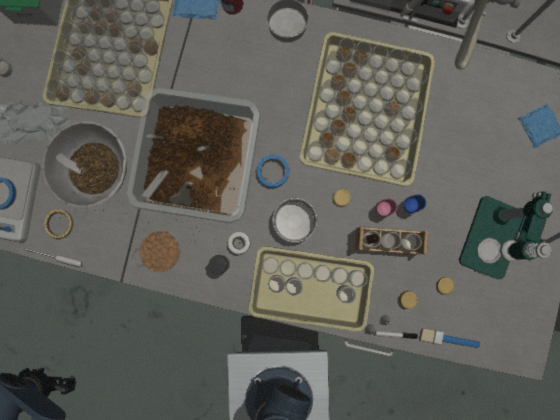

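```bash
cat > h.py <<'E'
import numpy as np,cv2
from station import manip,viewer
from scipy.spatial.transform import Rotation as R
def cam(n):
    c=viewer.calibration(n); f=210/np.tan(np.radians(c["fov_y"]/2)); return c,f,np.array(c["T"])
def ray(n,u,v):
    c,f,T=cam(n); d=np.array([(u-c["cx"])/f,(v-c["cy"])/f]); s=d.copy()
    for _ in range(20): s=d/(1+c["k1"]*(s@s))
    return T[:3,3],T[:3,:3]@np.array([s[0],-s[1],-1])
def onz(n,u,v,z):
    o,d=ray(n,u,v); return o+d*(z-o[2])/d[2]
def proj(n,p):
    c,f,T=cam(n); q=T[:3,:3].T@(np.array(p)-T[:3,3]); s=np.array([q[0],-q[1]])/-q[2]
    s=s*(1+c["k1"]*(s@s)); return np.array([c["cx"],c["cy"]])+f*s
E
python3 - <<'E'
from h import *
t=cv2.imread("pics/top0.png"); s=cv2.imread("pics/scene0.png")
a=cv2.resize(t[205:275,340:440],None,fx=7,fy=7,interpolation=cv2.INTER_CUBIC)[:300*2]
b=cv2.resize(t[190:290,120:330],None,fx=3.5,fy=3.5,interpolation=cv2.INTER_CUBIC)
c=cv2.resize(s[220:320,300:440],None,fx=5,fy=5,interpolation=cv2.INTER_CUBIC)
cv2.imwrite("pics/a.png",a);cv2.imwrite("pics/b.png",b);cv2.imwrite("pics/c.png",c)
hsv=cv2.cvtColor(t,cv2.COLOR_BGR2HSV)
print("hsv mat",hsv[251,159],"pot",hsv[221,294],"wood",hsv[254,390])
m=cv2.inRange(hsv,(5,70,60),(20,255,255)); m[:225]=0;m[280:]=0;m[:,:130]=0;m[:,190:]=0
cs=max(cv2.findContours(m,0,2)[0],key=cv2.contourArea); (u,v),(w,h),_=cv2.fitEllipse(cs); print("mat px",u,v,w,h,onz("top",u,v,.004))
for n,u,v,z in (("pot",294,221,.059),("shaker",217,265,.1),("label",238,242,.032),("tape",272,171,.02),("jar guess",373,239,.098),("carrier",392,241,.06)): print(n,onz("top",u,v,z))
E
```

```text
hsv mat [ 14 110 109] pot [ 20  13 172] wood [15  9 55]
mat px 159.16644287109375 250.9889678955078 38.672401428222656 39.545345306396484 [0.48004228 0.36694685 0.004     ]
pot [ 0.56183968 -0.0648529   0.059     ]
shaker [0.43386551 0.16902327 0.1       ]
label [0.50231618 0.1107712  0.032     ]
tape [ 7.2457789e-01 -4.0724533e-04  2.0000000e-02]
jar guess [ 0.49946851 -0.29923333  0.098     ]
carrier [ 0.49242354 -0.36483658  0.06      ]
```

View pics/a.png

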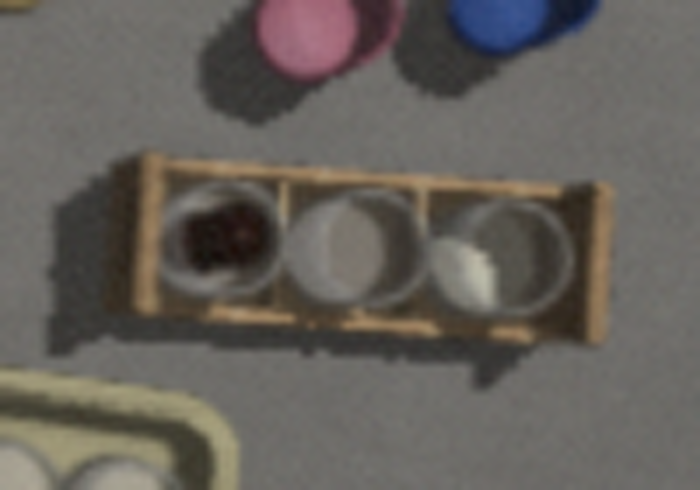

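View pics/b.png

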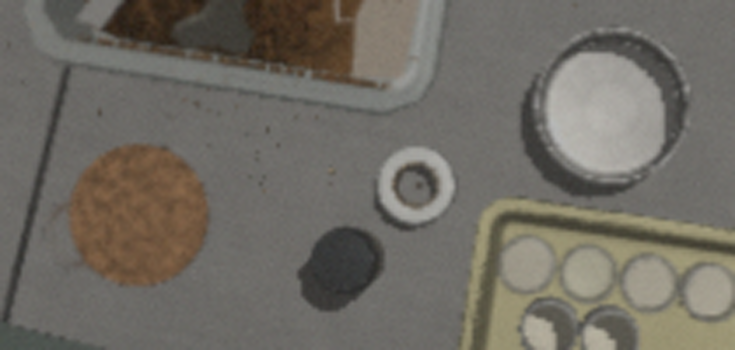

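View pics/c.png

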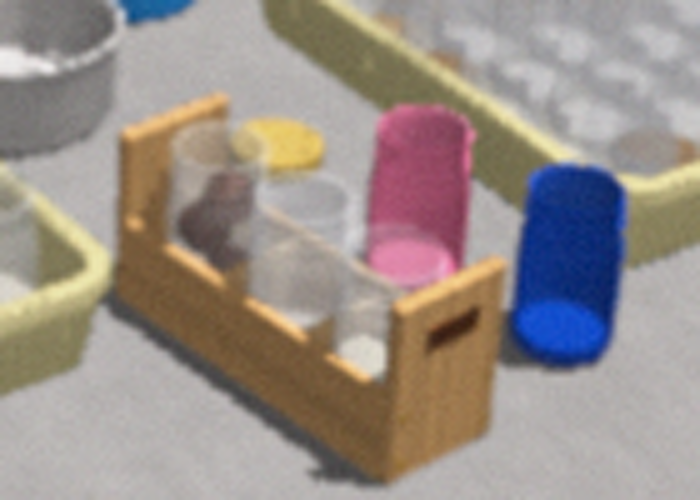

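The jar with chestnuts is in the carrier's left cell in the top view, about (372,239). The mat is at (159,251), the pot at (294,221), the shaker at (217,265) and the label roll at (238,242). The pink and blue look-alikes stand on the far side of the carrier.

Run:
```python
from h import *
A=lambda x,y:((x+.5)/7-.5+340,(y+.5)/7-.5+205)
L=onz("top",*A(149,231),.1);Rr=onz("top",*A(599,262),.1)
c=(L+Rr)/2; d=(L-Rr)[:2]; print("L",L,"R",Rr,"len",np.linalg.norm(d)); d/=np.linalg.norm(d)
print("carrier",c,"yaw",np.degrees(np.arctan2(-d[0],d[1])),"jar",c[:2]+.062*d)
for x,y in((222,237),(500,257)): print("rim",onz("top",*A(x,y),.098))
# pot rim by two views, circle of crop b (scale 3.5,o 120,190)
B=lambda x,y:((x+.5)/3.5-.5+120,(y+.5)/3.5-.5+190)
print("pot",onz("top",*B(611,108),.059)); 
for x in(527,538,683,690): print(x,onz("top",*B(x,108),.059)[1])
print("shaker",onz("top",*B(348,257),.1)); print("container corners",onz("top",*B(385,105),.0),onz("top",*B(440,60),.1))
print("tray corner",onz("top",*B(500,205),.05))
print("pink top",onz("top",*A(307,32),.093))
# container front corner heights in scene: bottom px(267,207) vs top (262,180) nearest corner
for u,v in((266,209),(262,182)):
    o,dd=ray("scene",u,v); print([ (o+dd*(z-o[2])/dd[2]).round(3) for z in(0,.05,.1)])
# q->orientation model check
s=manip.sense();q=s["q"]
M=lambda q:R.from_euler("ZYZYZ",[q[0],q[1]+q[2],q[3],q[4],q[5]+np.pi/2])
print(M(q).as_quat(),s["tool_rot"])
```

```text
L [ 0.50469397 -0.2624483   0.1       ] R [ 0.48595843 -0.45732628  0.1       ] len 0.1957765257100271
carrier [ 0.4953262  -0.35988729  0.1       ] yaw -5.491530189016776 jar [ 0.50125951 -0.29817185]
rim [ 0.50132079 -0.29411513  0.098     ]
rim [ 0.48938122 -0.41451862  0.098     ]
pot [ 0.56335872 -0.06555136  0.059     ]
527 0.008049159202359595
538 -0.0015915449577104182
683 -0.12866707897819818
690 -0.13480840308246134
shaker [0.43947167 0.16269741 0.1       ]
container corners [0.57490321 0.13887345 0.        ] [0.6057639 0.0805342 0.1      ]
tray corner [0.48097838 0.03406604 0.05      ]
pink top [ 0.58875286 -0.33516199  0.093     ]
[array([0.624, 0.179, 0.   ]), array([0.56 , 0.097, 0.05 ]), array([0.497, 0.015, 0.1  ])]
[array([0.762, 0.378, 0.   ]), array([0.689, 0.282, 0.05 ]), array([0.616, 0.186, 0.1  ])]Traceback (most recent call last):
  File "<stdin>", line 20, in <module>
  File "<stdin>", line 19, in <lambda>
  File "scipy/spatial/transform/_rotation.pyx", line 1413, in scipy.spatial.transform._rotation.Rotation.from_euler
ValueError: Expected axis specification to be a non-empty string of upto 3 characters, got ZYZYZ
```

```bash
python3 -m creep '[{"slide":[0,0,-2],"angular":[0,0,0.12],"claw":1},{"slide":[-3.2,-2.5,0],"angular":[0,0,0.12],"claw":1},{"slide":[-3.2,-2.5,0],"angular":[0,0,0.12],"claw":1},{"slide":[-3.2,-2.5,0],"angular":[0,0,0.12],"claw":1}]' 30
```

```text
t: 0.43
tcp_pos: [0.1931, 0.4987, 0.2511]
tool_rot: [0.348, 0.937, 0.0, 0.0]
force: [0.2, -1.1, 0.4]
finger_gap: 1.001
gripper_force: 0.0
```

```bash
python3 -m creep '[{"slide":[-3.9,-0.6,0],"angular":[0,0,0.12],"claw":1},{"slide":[-3.9,-0.1,0],"angular":[0,0,0.12],"claw":1},{"slide":[-3.8,0.4,0],"angular":[0,0,0.12],"claw":1},{"slide":[-3.8,0.9,0],"angular":[0,0,0.12],"claw":1},{"slide":[-3.7,1.3,0],"angular":[0,0,0.12],"claw":1},{"slide":[-3.5,1.8,0],"angular":[0,0,0.12],"claw":1},{"slide":[-3.2,2.2,0],"angular":[0,0,0.12],"claw":1},{"slide":[-3,2.6,0],"angular":[0,0,0.116],"claw":1},{"slide":[-3.5,1,0],"angular":[0,0,0],"claw":1},{"slide":[-3.5,1,0],"angular":[0,0,0],"claw":1}]'
python3 - <<'E'
from h import *
s=manip.sense();q=s["q"]
M=lambda q:R.from_euler("ZYZ",[q[0],q[1]+q[2],q[3]])*R.from_euler("YZ",[q[4],q[5]+np.pi/2])
print(q,M(q).as_quat(),s["tool_rot"],s["tcp_pos"])
r=R.from_quat(s["tool_rot"]);d=np.array([.501,-.296,.19])-s["tcp_pos"];print(r.inv().apply(d)*100, np.arctan2(*r.as_matrix()[1::-1,1]))
E
```

```text
t: 1.27
tcp_pos: [0.4156, 0.1929, 0.2511]
tool_rot: [0.739, 0.674, 0.0, 0.0]
force: [-0.2, -0.3, -0.2]
finger_gap: 0.999
gripper_force: 0.0
[ 1.90081746e-01  2.75322966e-01  1.81074527e+00 -1.59817554e-04
  1.05530771e+00  2.82669411e-01] [7.39045665e-01 6.73655319e-01 5.61445400e-05 1.15854909e-04] [7.39045665e-01 6.73655319e-01 5.61445400e-05 1.15854909e-04] [0.4155616  0.19294987 0.25105073]
[-47.89621584  13.02257189   6.11178966] -0.09250888807159456
```

```bash
python3 -m creep '[{"slide":[-4,1,0],"angular":[0,0,0],"claw":1},{"slide":[-4,1,0],"angular":[0,0,0],"claw":1},{"slide":[-4,1,0],"angular":[0,0,0],"claw":1},{"slide":[-4,1,0],"angular":[0,0,0],"claw":1},{"slide":[-4,1,0],"angular":[0,0,0],"claw":1},{"slide":[-4,1,0],"angular":[0,0,0],"claw":1},{"slide":[-4,1,0],"angular":[0,0,0],"claw":1},{"slide":[-4,1,0],"angular":[0,0,0],"claw":1},{"slide":[-4,1,0],"angular":[0,0,0],"claw":1},{"slide":[-4,1,0],"angular":[0,0,0],"claw":1}]'; python3 -m creep '[{"slide":[-4,1.5,2],"angular":[0,0,0],"claw":1},{"slide":[-3.5,1.5,2],"angular":[0,0,0],"claw":1},{"slide":[0,0,0],"angular":[0,0,0],"claw":1},{"slide":[0,0,0],"angular":[0,0,0],"claw":1}]';python3 - <<'E'
from h import *
s=manip.sense();q=s["q"]
r=R.from_quat(s["tool_rot"]);d=np.array([.501,-.296,.19])-s["tcp_pos"];print(q,r.inv().apply(d)*100, np.arctan2(*r.as_matrix()[1::-1,1]))
im=viewer.snapshot("scene");t=viewer.snapshot("top")
a=cv2.resize(im[190:310,290:450],None,fx=3.5,fy=3.5);b=cv2.resize(t[195:275,330:420],None,fx=4,fy=4)
o=np.zeros((420,560+360+0,3),np.uint8);o=np.zeros((420,920,3),np.uint8);o[:420,:560]=a;o[:320,560:]=b
cv2.imwrite("pics/d.png",cv2.resize(o,(800,365)))
for p in((.501,-.296,.098),):print(proj("scene",p),proj("top",p))
E
```

```text
t: 2.1
tcp_pos: [0.4767, -0.2148, 0.251]
tool_rot: [0.739, 0.674, 0.0, -0.0]
force: [1.2, 0.1, 0.8]
finger_gap: 1.002
gripper_force: 0.0
t: 2.43
tcp_pos: [0.4977, -0.2856, 0.2119]
tool_rot: [0.74, 0.673, -0.0, -0.002]
force: [-0.3, 0.8, 0.2]
finger_gap: 0.996
gripper_force: 0.0
[-7.15710758e-01  4.83676279e-01  1.58107695e+00  1.68292949e-04
  1.08125269e+00 -6.20744748e-01] [-1.01327874  0.44003428  2.18405722] -0.09504076395755887
[343.67495229 248.4903868 ] [371.9129791 238.5184447]
```

View pics/d.png

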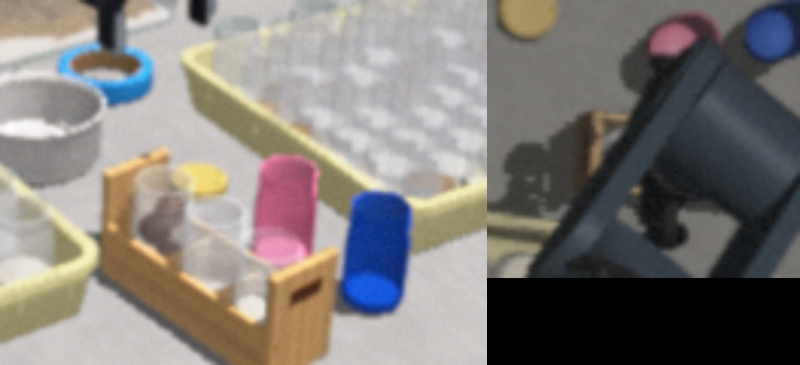

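```bash
python3 -m creep '[{"slide":[-1,0.4,2],"angular":[0,0,0],"claw":1},{"slide":[0,0,3],"angular":[0,0,0],"claw":1},{"slide":[0,0,3],"angular":[0,0,0],"claw":1},{"slide":[0,0,2],"angular":[0,0,0],"claw":1},{"slide":[0,0,2],"angular":[0,0,0],"claw":1},{"slide":[0,0,1.5],"angular":[0,0,0],"claw":1},{"slide":[0,0,1.5],"angular":[0,0,0],"claw":1},{"slide":[0,0,0],"angular":[0,0,0],"claw":1}]'; python3 -m creep '[{"slide":[0,0,0],"angular":[0,0,0],"claw":1},{"slide":[0,0,0],"angular":[0,0,0],"claw":1}]'
```

```text
t: 3.2
tcp_pos: [0.5003, -0.2917, 0.063]
tool_rot: [0.738, 0.675, -0.0, -0.002]
force: [0.5, -0.0, 0.4]
finger_gap: 0.999
gripper_force: 0.0
t: 3.37
tcp_pos: [0.5023, -0.2942, 0.0658]
tool_rot: [0.738, 0.674, 0.0, 0.001]
force: [-0.1, -0.3, -0.8]
finger_gap: 1.0
gripper_force: 0.0
```

```bash
python3 -m creep '[{"slide":[-0.1,0,0.5],"angular":[0,0,0],"claw":1},{"slide":[0,0,0],"angular":[0,0,0],"claw":-1},{"slide":[0,0,0],"angular":[0,0,0],"claw":-1},{"slide":[0,0,0],"angular":[0,0,0],"claw":-1},{"slide":[0,0,0],"angular":[0,0,0],"claw":-1},{"slide":[0,0,0],"angular":[0,0,0],"claw":-1},{"slide":[0,0,0],"angular":[0,0,0],"claw":-1},{"slide":[0,0,0],"angular":[0,0,0],"claw":-1},{"slide":[0,0,0],"angular":[0,0,0],"claw":-1},{"slide":[0,0,0],"angular":[0,0,0],"claw":-1}]' 35
```

```text
t: 4.2
tcp_pos: [0.5015, -0.2959, 0.0601]
tool_rot: [0.739, 0.674, -0.0, 0.0]
force: [-1.0, 1.0, 5.4]
finger_gap: 0.593
gripper_force: 36.3
```

```bash
python3 -m creep '[{"slide":[0,0,-1],"angular":[0,0,0],"claw":-1},{"slide":[0,0,-1.5],"angular":[0,0,0],"claw":-1},{"slide":[0,0,-2],"angular":[0,0,0],"claw":-1},{"slide":[0,0,-2],"angular":[0,0,0],"claw":-1},{"slide":[0,0,-2],"angular":[0,0,0],"claw":-1},{"slide":[0,0,-2],"angular":[0,0,0],"claw":-1},{"slide":[0,0,-2],"angular":[0,0,0],"claw":-1},{"slide":[0,0,-2],"angular":[0,0,0],"claw":-1},{"slide":[0,0,-1],"angular":[0,0,0],"claw":-1},{"slide":[0,0,0],"angular":[0,0,0],"claw":-1}]'
python3 - <<'E'
from h import *
s=manip.sense();r=R.from_quat(s["tool_rot"]);print(s["q"],r.inv().apply(np.array([.48,.367,.215])-s["tcp_pos"])*100)
cv2.imwrite("pics/e.png",cv2.resize(viewer.snapshot("scene")[130:330,230:450],None,fx=2.5,fy=2.5))
E
```

```text
t: 5.03
tcp_pos: [0.5026, -0.2966, 0.2169]
tool_rot: [0.739, 0.674, 0.0, 0.003]
force: [0.7, 0.1, -2.6]
finger_gap: 0.592
gripper_force: 37.2
[-7.24463414e-01  4.86509285e-01  1.55851829e+00  7.64345813e-05
  1.09106968e+00 -6.32535214e-01] [ 6.58674216e+01 -8.34510543e+00 -5.78022860e-02]
```

View pics/e.png

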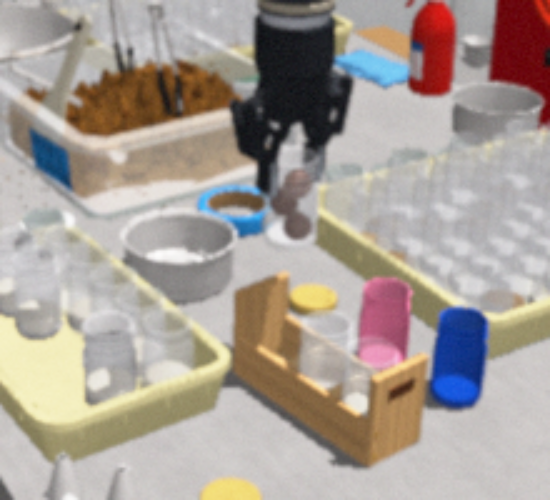

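```bash
python3 -m creep '[{"slide":[1.5,-0.2,0],"angular":[0,0,0],"claw":-1},{"slide":[2.5,-0.3,0],"angular":[0,0,0],"claw":-1},{"slide":[3.5,-0.4,0],"angular":[0,0,0],"claw":-1},{"slide":[3.5,-0.4,0],"angular":[0,0,0],"claw":-1},{"slide":[3.5,-0.4,0],"angular":[0,0,0],"claw":-1},{"slide":[3.5,-0.4,0],"angular":[0,0,0],"claw":-1},{"slide":[3.5,-0.5,0],"angular":[0,0,0],"claw":-1},{"slide":[3.5,-0.5,0],"angular":[0,0,0],"claw":-1},{"slide":[3.5,-0.5,0],"angular":[0,0,0],"claw":-1},{"slide":[3.5,-0.5,0],"angular":[0,0,0],"claw":-1}]'; python3 -m creep '[{"slide":[3.5,-0.4,0],"angular":[0,0,0],"claw":-1},{"slide":[3.5,-0.4,0],"angular":[0,0,0],"claw":-1},{"slide":[3.5,-0.5,0],"angular":[0,0,0],"claw":-1},{"slide":[3.5,-0.5,0],"angular":[0,0,0],"claw":-1},{"slide":[3.5,-0.5,0],"angular":[0,0,0],"claw":-1},{"slide":[3.5,-0.5,0],"angular":[0,0,0],"claw":-1},{"slide":[3.5,-0.4,0],"angular":[0,0,0],"claw":-1},{"slide":[3.5,-0.4,0],"angular":[0,0,0],"claw":-1},{"slide":[3.5,-0.4,0],"angular":[0,0,0],"claw":-1},{"slide":[2.5,-0.2,0],"angular":[0,0,0],"claw":-1}]'; python3 -m creep '[{"slide":[0.4,0,0],"angular":[0,0,0],"claw":-1},{"slide":[0,0,0],"angular":[0,0,0],"claw":-1},{"slide":[0,0,0],"angular":[0,0,0],"claw":-1}]';  python3 - <<'E'
from h import *
s=manip.sense();r=R.from_quat(s["tool_rot"]);print(s["q"],r.as_matrix(),r.inv().apply(np.array([.48,.367,.0595])-s["tcp_pos"])*100)
E
```

```text
t: 5.92
tcp_pos: [0.4877, 0.0294, 0.2127]
tool_rot: [0.739, 0.674, -0.001, -0.002]
force: [0.8, 0.1, -2.6]
finger_gap: 0.587
gripper_force: 37.1
t: 6.75
tcp_pos: [0.4766, 0.3721, 0.2121]
tool_rot: [0.738, 0.675, -0.002, -0.001]
force: [0.1, -0.2, -1.0]
finger_gap: 0.59
gripper_force: 37.1
t: 7.0
tcp_pos: [0.478, 0.3725, 0.2126]
tool_rot: [0.739, 0.674, -0.002, -0.0]
force: [0.2, 0.4, -1.2]
finger_gap: 0.59
gripper_force: 37.1
[ 4.78077330e-01  5.24869454e-01  1.49813938e+00 -5.98283781e-04
  1.12294388e+00  5.69301314e-01] [[ 0.09083326  0.99585952 -0.00362304]
 [ 0.99586217 -0.09084254 -0.00248473]
 [-0.00280356 -0.00338235 -0.99999035]] [-0.49038034  0.29861755 15.30700321]
```

```bash
python3 -m creep '[{"slide":[-0.5,0.3,1.5],"angular":[0,0,0],"claw":-1},{"slide":[0,0,2.5],"angular":[0,0,0],"claw":-1},{"slide":[0,0,2.5],"angular":[0,0,0],"claw":-1},{"slide":[0,0,2.5],"angular":[0,0,0],"claw":-1},{"slide":[0,0,2.5],"angular":[0,0,0],"claw":-1},{"slide":[0,0,1.5],"angular":[0,0,0],"claw":-1},{"slide":[0,0,1],"angular":[0,0,0],"claw":-1},{"slide":[0,0,0.5],"angular":[0,0,0],"claw":-1},{"slide":[0,0,0.4],"angular":[0,0,0],"claw":-1},{"slide":[0,0,0],"angular":[0,0,0],"claw":-1}]'; python3 -m creep '[{"slide":[0,0,0.2],"angular":[0,0,0],"claw":-1},{"slide":[0,0,0],"angular":[0,0,0],"claw":-1}]'
```

```text
t: 7.83
tcp_pos: [0.4825, 0.3674, 0.0652]
tool_rot: [0.739, 0.674, -0.0, 0.0]
force: [-0.1, 0.6, -1.7]
finger_gap: 0.591
gripper_force: 37.1
t: 8.0
tcp_pos: [0.4829, 0.3681, 0.0641]
tool_rot: [0.739, 0.674, 0.001, 0.0]
force: [0.8, 0.6, -1.4]
finger_gap: 0.591
gripper_force: 37.1
```

```bash
python3 -m creep '[{"slide":[0,0,0.2],"angular":[0,0,0],"claw":-1},{"slide":[0,0,0],"angular":[0,0,0],"claw":-1}]'; python3 -m creep '[{"slide":[0,0,0.15],"angular":[0,0,0],"claw":-1},{"slide":[0,0,0],"angular":[0,0,0],"claw":-1}]'
```

```text
t: 8.17
tcp_pos: [0.4825, 0.3681, 0.0617]
tool_rot: [0.739, 0.674, 0.0, 0.0]
force: [-0.8, -1.3, -1.9]
finger_gap: 0.591
gripper_force: 37.1
t: 8.33
tcp_pos: [0.4822, 0.368, 0.0598]
tool_rot: [0.739, 0.674, -0.0, 0.0]
force: [0.9, -0.6, -1.7]
finger_gap: 0.59
gripper_force: 37.1
```

```bash
python3 -m creep '[{"slide":[0,0,0.15],"angular":[0,0,0],"claw":-1},{"slide":[0,0,0],"angular":[0,0,0],"claw":-1}]'; python3 -m creep '[{"slide":[0,0,0.1],"angular":[0,0,0],"claw":-1},{"slide":[0,0,0],"angular":[0,0,0],"claw":-1}]'
```

```text
t: 8.5
tcp_pos: [0.4824, 0.3682, 0.0592]
tool_rot: [0.739, 0.674, 0.0, -0.0]
force: [-1.0, -0.8, 3.4]
finger_gap: 0.593
gripper_force: 37.8
t: 8.67
tcp_pos: [0.4824, 0.3683, 0.0591]
tool_rot: [0.739, 0.674, 0.0, 0.0]
force: [-3.1, -0.6, 9.7]
finger_gap: 0.595
gripper_force: 38.5
```

```bash
python3 -m creep '[{"slide":[0,0,-0.1],"angular":[0,0,0],"claw":0.3},{"slide":[0,0,0],"angular":[0,0,0],"claw":1},{"slide":[0,0,0],"angular":[0,0,0],"claw":1},{"slide":[0,0,0],"angular":[0,0,0],"claw":1},{"slide":[0,0,0],"angular":[0,0,0],"claw":1},{"slide":[0,0,0],"angular":[0,0,0],"claw":1},{"slide":[0,0,-1],"angular":[0,0,0],"claw":1},{"slide":[0,0,-2],"angular":[0,0,0],"claw":1},{"slide":[0,0,-2],"angular":[0,0,0],"claw":1}]'; python3 -m creep '[{"slide":[0,0,-3],"angular":[0,0,0],"claw":1},{"slide":[0,0,-3],"angular":[0,0,0],"claw":1},{"slide":[0,0,-3],"angular":[0,0,0],"claw":1},{"slide":[0,0,-3],"angular":[0,0,0],"claw":1},{"slide":[0,0,-3],"angular":[0,0,0],"claw":1},{"slide":[0,0,0],"angular":[0,0,0],"claw":1},{"slide":[0,0,0],"angular":[0,0,0],"claw":1}]'
cat >> h.py <<'E'
M=lambda q:R.from_euler("ZYZ",[q[0],q[1]+q[2],q[3]])*R.from_euler("YZ",[q[4],q[5]+np.pi/2])
E
python3 - <<'E'
from h import *
# FK guess: p=Rz(q1)[ (a,b,h)+ L1 Ry(q2)z + e Ry(q23)x + L2 Ry(q23)z ] + d*toolz ; data with tool down
D=[([1.16551881,.528385,1.433742,1.1814],[.14023772,.60841118,.23043425]),
([.190081746,.275322966,1.81074527,1.0553],[.4155616,.19294987,.25105073]),
([-.724463,.4865093,1.558518,1.09107],[.5026,-.2966,.2169]),([.478077,.524869,1.498139,1.12294],[.478077,.3725,.2126])]
s=manip.sense();D.append((s["q"][[0,1,2,4]],s["tcp_pos"]));print(s["q"],s["tcp_pos"])
A=[];b=[]
for q,p in D:
    v=R.from_euler("z",-q[0]).apply(p); f=q[1]+q[2]
    A.append([1,0,np.sin(q[1]),np.sin(f)]);b.append(v[0])
    A.append([0,1,np.cos(q[1]),np.cos(f)]);b.append(v[2]); print("lat",v[1])
x,res,rk,sv=np.linalg.lstsq(np.array(A),np.array(b),rcond=None); print("a,h-d,L1,L2",x,res,sv)
t=viewer.snapshot("top");S=viewer.snapshot("scene")
o=np.zeros((400,800,3),np.uint8)
o[:,:400]=cv2.resize(t[200:300,100:200],(400,400));o[:,400:]=cv2.resize(S[150:250,160:260],(400,400));cv2.imwrite("pics/f.png",o)
print(proj("scene",(.482,.367,.097)),proj("top",(.482,.367,.097)))
E
```

```text
t: 9.42
tcp_pos: [0.4817, 0.3676, 0.1085]
tool_rot: [0.739, 0.674, -0.001, -0.0]
force: [-0.1, 0.3, 0.6]
finger_gap: 1.001
gripper_force: 0.0
t: 10.0
tcp_pos: [0.4833, 0.3685, 0.2613]
tool_rot: [0.739, 0.674, 0.003, 0.001]
force: [-0.5, -0.6, -0.5]
finger_gap: 0.999
gripper_force: 0.0
[4.67767109e-01 4.69884398e-01 1.44768921e+00 3.15079026e-05
 1.21814810e+00 5.59656910e-01] [0.48333548 0.36853057 0.26134352]
lat 0.11100310981323225
lat 0.11095874654169356
lat 0.11097929137955566
lat 0.11078563465766421
lat 0.11100877310709956
a,h-d,L1,L2 [-0.06486429 -0.16361514  0.62974839  0.39030993] [0.00018221] [3.1766251  3.14297    0.1477808  0.09462214]
[198.77862441 178.26999436] [151.66702615 250.31058815]
```

View pics/f.png

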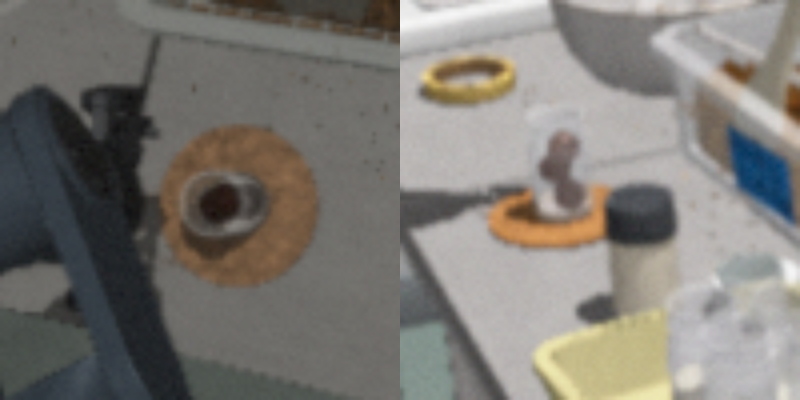

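```bash
cat >> h.py <<'E'
from scipy.optimize import least_squares
LO=np.array([-3.08,-.75,.22,-1.43,0,-2.85]);HI=np.array([3.08,2.2,2.44,4.57,2.65,2.85])
X=None
def fk(q,x):
    a,h,L1,L2,e,d=x; f=q[1]+q[2]
    rad=a+L1*np.sin(q[1])+L2*np.sin(f)+e*np.cos(f); z=h+L1*np.cos(q[1])+L2*np.cos(f)-e*np.sin(f)
    r=M(q); return R.from_euler("z",q[0]).apply([rad,.111,z])+d*r.as_matrix()[:,2],r
def ik(p,r,x,q0):
    def g(q):
        P,Q=fk(q,x); return np.r_[(P-p)*5,(r.inv()*Q).as_rotvec()]
    s=least_squares(g,np.clip(q0,LO+1e-3,HI-1e-3),bounds=(LO,HI)); return s.x,np.abs(s.fun).max()
def tool(al,p,sgn=1,roll=0):   # tool z at azimuth al, p below horizontal; tool x up (sgn 1) or down
    al,p=np.radians([al,p]); z=np.array([np.cos(al)*np.cos(p),np.sin(al)*np.cos(p),-np.sin(p)])
    y=np.array([-np.sin(al),np.cos(al),0])*sgn; xx=np.cross(y,z)
    return R.from_matrix(np.c_[xx,y,z])*R.from_euler("z",roll)
E
python3 - <<'E'
from h import *
D=[([1.16551881,.528385,1.433742,0,1.1814,-.1785],[.14023772,.60841118,.23043425]),
([.190081746,.275322966,1.81074527,0,1.0553,.28],[.4155616,.19294987,.25105073]),
([-.724463,.4865093,1.558518,0,1.09107,-.63],[.5026,-.2966,.2169]),([.478077,.524869,1.498139,0,1.12294,.57],[.478077,.3725,.2126]),([.467767,.469884,1.447689,0,1.21815,.56],[.483335,.3685,.26134])]
for d in(.15,.2,.25):
  g=lambda x:np.r_[np.concatenate([fk(np.array(q),np.r_[x,d])[0]-p for q,p in D])*100, .05*(x-[0,.35,.45,.4,0])*10]
  s=least_squares(g,[0,.35,.45,.4,0]); x=np.r_[s.x,d]; print(d,x.round(3),np.abs(s.fun[:15]).max()/100)
  for al in(-95,-75,-60):
   for sg in(1,-1):
    q,e=ik([.48,.367,.05],tool(al,20,sg),x,[.6,.8,1.4,-1.1,1.5,-1.5 if sg>0 else 1.5]); q2,e2=ik([.56,-.065,.17],tool(al,20,sg),x,q)
    print(al,sg,q.round(2),round(e,3),q2.round(2),round(e2,3))
E
```

```text
0.15 [0.002 0.134 0.585 0.393 0.119 0.15 ] 0.0006706368982069
-95 1 [ 0.64  0.99  1.33 -0.8   1.8   0.98] 0.0 [-0.06  0.69  1.67 -1.3   1.34  0.77] 0.0
-95 -1 [ 0.64  1.11  0.99 -1.17  2.24  2.85] 0.924 [-0.17  0.57  1.55 -0.85  1.18  2.85] 0.636
-75 1 [ 0.68  0.96  1.44 -1.03  1.58  0.9 ] 0.0 [-0.07  0.64  1.75 -1.43  1.1   0.7 ] 0.083
-75 -1 [ 0.63  0.92  1.25 -0.89  1.64  2.85] 0.991 [-0.19  0.5   1.68 -0.88  0.81  2.85] 0.523
-60 1 [ 0.7   0.94  1.53 -1.22  1.41  0.89] 0.0 [-0.09  0.58  1.78 -1.43  0.89  0.54] 0.208
-60 -1 [ 0.61  0.83  1.39 -0.8   1.28  2.85] 0.821 [-0.22  0.47  1.76 -0.95  0.56  2.85] 0.514
0.2 [0.001 0.182 0.586 0.392 0.117 0.2  ] 0.0004412071984459809
-95 1 [ 0.69  1.07  1.21 -0.77  1.85  0.98] 0.0 [ 0.02  0.76  1.65 -1.26  1.38  0.83] 0.0
-95 -1 [ 0.66  1.41  0.51 -1.41  2.56  2.85] 0.582 [-0.12  0.59  1.54 -0.79  1.2   2.85] 0.653
-75 1 [ 0.74  1.03  1.35 -0.99  1.62  0.92] 0.0 [ 0.02  0.7   1.77 -1.43  1.15  0.8 ] 0.072
-75 -1 [ 0.69  1.03  1.1  -0.88  1.78  2.85] 1.0 [-0.15  0.51  1.7  -0.82  0.82  2.85] 0.573
-60 1 [ 0.77  1.    1.47 -1.16  1.44  0.92] 0.0 [-0.    0.63  1.81 -1.43  0.97  0.65] 0.189
-60 -1 [ 0.65  0.88  1.34 -0.76  1.34  2.85] 0.842 [-0.19  0.47  1.8  -0.9   0.56  2.85] 0.562
0.25 [0.001 0.23  0.587 0.392 0.115 0.25 ] 0.0002631518718982373
-95 1 [ 0.73  1.15  1.08 -0.75  1.91  0.97] 0.0 [ 0.1   0.82  1.62 -1.21  1.42  0.88] 0.0
-95 -1 [ 0.69  1.58  0.22 -1.43  2.63  2.85] 0.478 [-0.08  0.62  1.51 -0.73  1.23  2.85] 0.669
-75 1 [ 0.8   1.1   1.26 -0.94  1.67  0.92] 0.0 [ 0.1   0.76  1.79 -1.43  1.2   0.91] 0.053
-75 -1 [ 0.74  1.57  0.22 -1.4   2.49  2.85] 0.552 [-0.12  0.51  1.71 -0.77  0.83  2.85] 0.617
-60 1 [ 0.84  1.06  1.41 -1.11  1.48  0.94] 0.0 [ 0.09  0.69  1.83 -1.43  1.04  0.76] 0.185
-60 -1 [ 0.71  0.94  1.25 -0.73  1.43  2.85] 0.868 [-0.16  0.46  1.83 -0.86  0.56  2.85] 0.604
```

```bash
python3 -m creep '[{"slide":[3,0,0],"angular":[0,0,0],"claw":1},{"slide":[4,0,0],"angular":[0,0,0],"claw":1},{"slide":[3,0,0],"angular":[0,-0.12,0],"claw":1},{"slide":[0,0,0],"angular":[0,-0.12,0],"claw":1},{"slide":[0,0,0],"angular":[0,-0.12,0],"claw":1},{"slide":[0,0,0],"angular":[0,-0.12,0],"claw":1},{"slide":[0,0,0],"angular":[0,-0.12,0],"claw":1},{"slide":[0,0,0],"angular":[0,-0.12,0],"claw":1}]'; python3 -m creep '[{"slide":[0,0,0],"angular":[0,-0.12,0],"claw":1},{"slide":[0,0,0],"angular":[0,-0.12,0],"claw":1},{"slide":[0,0,0],"angular":[0,-0.12,0],"claw":1},{"slide":[0,0,0],"angular":[0,-0.12,0],"claw":1},{"slide":[0,0,0],"angular":[0,0,0],"claw":1},{"slide":[0,0,0],"angular":[0,0,0],"claw":1}]'
cat > nav.py <<'E'
from h import *
import sys
def go(p,al=None,pd=20):
    s=manip.sense();r=R.from_quat(s["tool_rot"]);m=r.as_matrix()
    print("q",s["q"].round(3),"tcp",s["tcp_pos"].round(4),"z",m[:,2].round(3),"y",m[:,1].round(3))
    print("slide cm",(r.inv().apply(np.array(p)-s["tcp_pos"])*100).round(2))
    if al is not None: print("ang",(r.inv()*tool(al,pd)).as_rotvec().round(3))
E
python3 -c "
from nav import *
go([.491,.469,.092],-95,20)"
```

```text
t: 10.77
tcp_pos: [0.4908, 0.4678, 0.2569]
tool_rot: [0.69, 0.63, -0.263, 0.239]
force: [0.2, -0.4, 0.0]
finger_gap: 0.997
gripper_force: 0.0
t: 11.27
tcp_pos: [0.4907, 0.4672, 0.2526]
tool_rot: [0.607, 0.557, -0.42, 0.38]
force: [0.4, -0.1, -0.1]
finger_gap: 1.004
gripper_force: 0.0
q [ 0.84   1.118  0.608 -0.87   2.328  0.622] tcp [0.4907 0.4672 0.2526] z [-0.087 -0.93  -0.357] y [ 0.996 -0.091 -0.006]
slide cm [15.07  0.12  5.57]
ang [-0.006 -0.016  0.004]
```

```bash
python3 -m creep '[{"slide":[2.5,0,1],"angular":[0,-0.016,0],"claw":1},{"slide":[3,0,1.1],"angular":[0,0,0],"claw":1},{"slide":[3,0,1.1],"angular":[0,0,0],"claw":1},{"slide":[3,0,1.1],"angular":[0,0,0],"claw":1},{"slide":[2,0,0.8],"angular":[0,0,0],"claw":1},{"slide":[1.5,0.1,0.5],"angular":[0,0,0],"claw":1},{"slide":[0,0,0],"angular":[0,0,0],"claw":1},{"slide":[0,0,0],"angular":[0,0,0],"claw":1},{"slide":[0,0,0],"angular":[0,0,0],"claw":1}]'
python3 - <<'E'
from nav import *
s=manip.sense();t=R.from_quat(s["tool_rot"]).as_matrix()[:,2]
go(np.array([.482,.368,.055])+.022*t,-95,20)
T=viewer.snapshot("top");S=viewer.snapshot("scene")
o=np.zeros((400,800,3),np.uint8)
o[:,:400]=cv2.resize(T[200:300,100:200],(400,400));o[:,400:]=cv2.resize(S[130:230,130:230],(400,400));cv2.imwrite("pics/g.png",o)
E
```

```text
t: 12.02
tcp_pos: [0.4934, 0.4681, 0.101]
tool_rot: [0.608, 0.553, -0.42, 0.385]
force: [-0.0, -0.4, 0.5]
finger_gap: 1.004
gripper_force: 0.0
q [ 0.84   1.291  0.601 -0.776  2.217  0.785] tcp [0.4934 0.4681 0.101 ] z [-0.086 -0.933 -0.351] y [ 0.996 -0.093  0.003]
slide cm [ 0.77 -0.23 13.24]
ang [-0.004 -0.009 -0.005]
```

View pics/g.png

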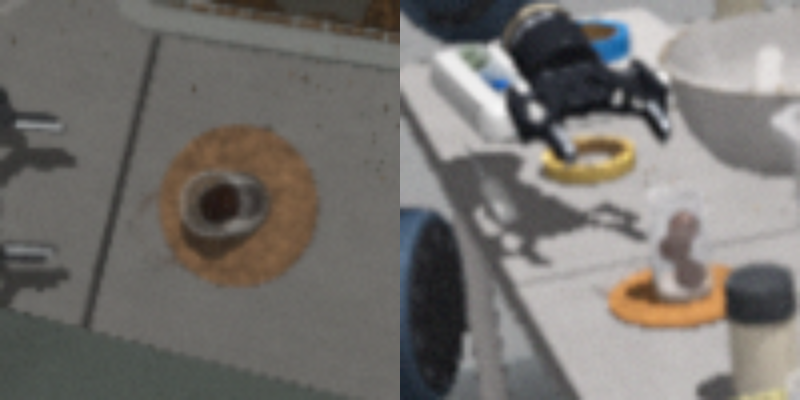

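```bash
python3 -m creep '[{"slide":[0.5,-0.2,1],"angular":[0,0,0],"claw":1},{"slide":[0,0,2],"angular":[0,0,0],"claw":1},{"slide":[0,0,2],"angular":[0,0,0],"claw":1},{"slide":[0,0,2],"angular":[0,0,0],"claw":1},{"slide":[0,0,2],"angular":[0,0,0],"claw":1},{"slide":[0,0,2],"angular":[0,0,0],"claw":1},{"slide":[0,0,1.5],"angular":[0,0,0],"claw":1},{"slide":[0,0,0.5],"angular":[0,0,0],"claw":1},{"slide":[0,0,0],"angular":[0,0,0],"claw":1},{"slide":[0,0,0],"angular":[0,0,0],"claw":1}]'
python3 - <<'E'
from nav import *
s=manip.sense();t=R.from_quat(s["tool_rot"]).as_matrix()[:,2]
go(np.array([.482,.368,.055])+.022*t,-95,20)
E
```

```text
t: 12.95
tcp_pos: [0.4802, 0.3488, 0.0494]
tool_rot: [0.607, 0.553, -0.421, 0.385]
force: [0.3, -0.6, 0.6]
finger_gap: 1.002
gripper_force: 0.0
q [ 0.753  1.215  0.997 -0.728  1.93   0.968] tcp [0.4802 0.3488 0.0494] z [-0.085 -0.933 -0.349] y [ 0.996 -0.092  0.002]
slide cm [0.14 0.01 0.2 ]
ang [-0.004 -0.008 -0.003]
```

```bash
python3 -m creep '[{"slide":[0,0,0],"angular":[0,0,0],"claw":-1},{"slide":[0,0,0],"angular":[0,0,0],"claw":-1},{"slide":[0,0,0],"angular":[0,0,0],"claw":-1},{"slide":[0,0,0],"angular":[0,0,0],"claw":-1},{"slide":[0,0,0],"angular":[0,0,0],"claw":-1},{"slide":[0,0,0],"angular":[0,0,0],"claw":-1},{"slide":[0,0,0],"angular":[0,0,0],"claw":-1},{"slide":[0,0,0],"angular":[0,0,0],"claw":-1}]' 40
```

```text
t: 13.62
tcp_pos: [0.4798, 0.3485, 0.0488]
tool_rot: [0.607, 0.553, -0.421, 0.385]
force: [1.2, 3.6, 3.4]
finger_gap: 0.604
gripper_force: 42.0
```

```bash
python3 -m creep '[{"slide":[-0.9,0,-0.3],"angular":[0,0,0],"claw":-1},{"slide":[-1.9,0,-0.7],"angular":[0,0,0],"claw":-1},{"slide":[-1.9,0,-0.7],"angular":[0,0,0],"claw":-1},{"slide":[-1.9,0,-0.7],"angular":[0,0,0],"claw":-1},{"slide":[-1.9,0,-0.7],"angular":[0,0,0],"claw":-1},{"slide":[-1.9,0,-0.7],"angular":[0,0,0],"claw":-1},{"slide":[-1.9,0,-0.7],"angular":[0,0,0],"claw":-1},{"slide":[-1.9,0,-0.7],"angular":[0,0,0],"claw":-1},{"slide":[-1.9,0,-0.7],"angular":[0,0,0],"claw":-1},{"slide":[-0.9,0,-0.3],"angular":[0,0,0],"claw":-1}]'
python3 - <<'E'
from nav import *
r0=tool(-95,20);up=r0.inv().apply([0,0,1])
for ph in(0,1,1.5,1.8,2.1,2.4,2.7):
    m=(r0*R.from_euler("z",-ph)).apply(up); print(ph,"mouth off from TCP",(.0405*m-.022*r0.as_matrix()[:,2]).round(3),"tilt",np.arccos(m[2]).round(2))
go([.533,-.087,.215],-95,20)
E
```

```text
t: 14.45
tcp_pos: [0.4797, 0.3473, 0.2322]
tool_rot: [0.607, 0.553, -0.421, 0.385]
force: [-0.5, 0.3, -1.5]
finger_gap: 0.6
gripper_force: 41.8
0 mouth off from TCP [0.002 0.021 0.048] tilt nan
1 mouth off from TCP [0.034 0.024 0.032] tilt 0.93
1.5 mouth off from TCP [0.041 0.029 0.015] tilt 1.39
1.8 mouth off from TCP [0.04  0.033 0.004] tilt 1.65
2.1 mouth off from TCP [ 0.036  0.037 -0.006] tilt 1.91
2.4 mouth off from TCP [ 0.029  0.041 -0.014] tilt 2.13
2.7 mouth off from TCP [ 0.02   0.044 -0.02 ] tilt 2.32
q [ 0.752  0.977  1.026 -0.796  2.082  0.808] tcp [0.4797 0.3473 0.2322] z [-0.086 -0.933 -0.349] y [ 0.996 -0.092  0.002]
slide cm [-13.3    9.31  40.67]
ang [-0.004 -0.008 -0.004]<stdin>:4: RuntimeWarning: invalid value encountered in arccos
```

```bash
python3 -m creep '[{"slide":[-0.5,0.3,1.5],"angular":[0,0,0],"claw":-1},{"slide":[-0.8,0.5,2.5],"angular":[0,0,0],"claw":-1},{"slide":[-1,0.5,3],"angular":[0,0,0],"claw":-1},{"slide":[-1,0.6,3],"angular":[0,0,0],"claw":-1},{"slide":[-1,0.6,3],"angular":[0,0,0],"claw":-1},{"slide":[-1,0.6,3],"angular":[0,0,0],"claw":-1},{"slide":[-1,0.6,3],"angular":[0,0,0],"claw":-1},{"slide":[-1,0.6,3],"angular":[0,0,0],"claw":-1}]'; python3 -m creep '[{"slide":[-1,0.6,3],"angular":[0,0,0],"claw":-1},{"slide":[-1,0.6,3],"angular":[0,0,0],"claw":-1},{"slide":[-1,0.6,3],"angular":[0,0,0],"claw":-1},{"slide":[-1,0.6,3],"angular":[0,0,0],"claw":-1},{"slide":[-1,0.6,3],"angular":[0,0,0],"claw":-1},{"slide":[-0.8,0.5,2.5],"angular":[0,0,0],"claw":-1},{"slide":[-0.7,0.2,1.5],"angular":[0,0,0],"claw":-1},{"slide":[0,0,0],"angular":[0,0,0],"claw":-1},{"slide":[0,0,0],"angular":[0,0,0],"claw":-1}]'
python3 - <<'E'
from nav import *
go([.517,-.10,.14],-95,20)
E
```

```text
t: 15.12
tcp_pos: [0.5007, 0.111, 0.2211]
tool_rot: [0.606, 0.553, -0.422, 0.385]
force: [0.4, -0.6, -2.3]
finger_gap: 0.606
gripper_force: 41.8
t: 15.87
tcp_pos: [0.5188, -0.0917, 0.2161]
tool_rot: [0.607, 0.553, -0.422, 0.384]
force: [-0.3, -0.5, -2.4]
finger_gap: 0.601
gripper_force: 42.4
q [ 0.133  0.77   1.697 -1.174  1.431  0.908] tcp [ 0.5188 -0.0917  0.2161] z [-0.088 -0.933 -0.348] y [ 0.996 -0.094 -0.   ]
slide cm [ 6.84 -0.1   3.44]
ang [-0.007 -0.006 -0.002]
```

```bash
python3 -m creep '[{"slide":[1.4,0,0.7],"angular":[0,0,0],"claw":-1},{"slide":[1.4,0,0.7],"angular":[0,0,0],"claw":-1},{"slide":[1.4,0,0.7],"angular":[0,0,0],"claw":-1},{"slide":[1.4,0,0.7],"angular":[0,0,0],"claw":-1},{"slide":[1.2,0,0.6],"angular":[0,0,0],"claw":-1},{"slide":[0,0,0],"angular":[0,0,0],"claw":-1}]'; python3 -m creep '[{"slide":[0,0,0],"angular":[0,0,-0.06],"claw":-1},{"slide":[0,0,0],"angular":[0,0,-0.12],"claw":-1},{"slide":[0,0,0],"angular":[0,0,-0.12],"claw":-1},{"slide":[0,0,0],"angular":[0,0,-0.12],"claw":-1},{"slide":[0,0,0],"angular":[0,0,-0.12],"claw":-1},{"slide":[0,0,0],"angular":[0,0,-0.12],"claw":-1},{"slide":[0,0,0],"angular":[0,0,-0.12],"claw":-1},{"slide":[0,0,0],"angular":[0,0,-0.12],"claw":-1},{"slide":[0,0,0],"angular":[0,0,-0.12],"claw":-1},{"slide":[0,0,0],"angular":[0,0,-0.1],"claw":-1}]'
python3 - <<'E'
from nav import *
go([.517,-.10,.14])
E
```

```text
t: 16.37
tcp_pos: [0.518, -0.0982, 0.138]
tool_rot: [0.606, 0.554, -0.423, 0.384]
force: [-0.4, -0.0, -1.8]
finger_gap: 0.6
gripper_force: 42.4
t: 17.2
tcp_pos: [0.5191, -0.0984, 0.1415]
tool_rot: [0.218, 0.791, -0.562, 0.101]
force: [0.3, 0.5, -1.7]
finger_gap: 0.601
gripper_force: 42.4
q [ 0.122  0.9    1.707 -1.209  1.372 -0.086] tcp [ 0.5191 -0.0984  0.1415] z [-0.085 -0.934 -0.347] y [ 0.458  0.273 -0.846]
slide cm [ 0.2  -0.02  0.22]
```

Position is good; continue the tip.

```bash
python3 -m creep '[{"slide":[0,0,0],"angular":[0,0,-0.1],"claw":-1},{"slide":[0,0,0],"angular":[0,0,-0.1],"claw":-1},{"slide":[0,0,0],"angular":[0,0,-0.1],"claw":-1},{"slide":[0,0,0],"angular":[0,0,-0.1],"claw":-1},{"slide":[0,0,0],"angular":[0,0,-0.1],"claw":-1},{"slide":[0,0,0],"angular":[0,0,-0.1],"claw":-1},{"slide":[0,0,0],"angular":[0,0,-0.1],"claw":-1},{"slide":[0,0,0],"angular":[0,0,-0.1],"claw":-1},{"slide":[0,0,0],"angular":[0,0,-0.1],"claw":-1},{"slide":[0,0,0],"angular":[0,0,-0.1],"claw":-1}]'; python3 -m creep '[{"slide":[0,0,0],"angular":[0,0,-0.1],"claw":-1},{"slide":[0,0,0],"angular":[0,0,-0.1],"claw":-1},{"slide":[0,0,0],"angular":[0,0,-0.1],"claw":-1},{"slide":[0,0,0],"angular":[0,0,-0.1],"claw":-1},{"slide":[0,0,0],"angular":[0,0,0],"claw":-1},{"slide":[0,0,0],"angular":[0,0,0],"claw":-1},{"slide":[0,0,0],"angular":[0,0,0],"claw":-1},{"slide":[0,0,0],"angular":[0,0,0],"claw":-1},{"slide":[0,0,0],"angular":[0,0,0],"claw":-1},{"slide":[0,0,0],"angular":[0,0,0],"claw":-1}]'
python3 - <<'E'
from nav import *
go([.517,-.10,.14])
T=viewer.snapshot("top");S=viewer.snapshot("scene")
o=np.zeros((400,800,3),np.uint8)
o[:,:400]=cv2.resize(T[180:260,250:330],(400,400));o[:,400:]=cv2.resize(S[170:270,250:350],(400,400));cv2.imwrite("pics/h.png",o)
E
```

```text
t: 18.03
tcp_pos: [0.5191, -0.0984, 0.1415]
tool_rot: [-0.188, 0.799, -0.542, -0.181]
force: [1.2, 0.2, -1.1]
finger_gap: 0.605
gripper_force: 42.4
t: 18.87
tcp_pos: [0.5186, -0.0991, 0.1407]
tool_rot: [-0.341, 0.747, -0.496, -0.284]
force: [0.3, -0.1, -1.7]
finger_gap: 0.604
gripper_force: 42.4
q [ 0.121  0.901  1.708 -1.209  1.371 -1.48 ] tcp [ 0.5186 -0.0991  0.1407] z [-0.086 -0.934 -0.347] y [-0.791  0.276 -0.547]
slide cm [0.06 0.14 0.12]
```

View pics/h.png

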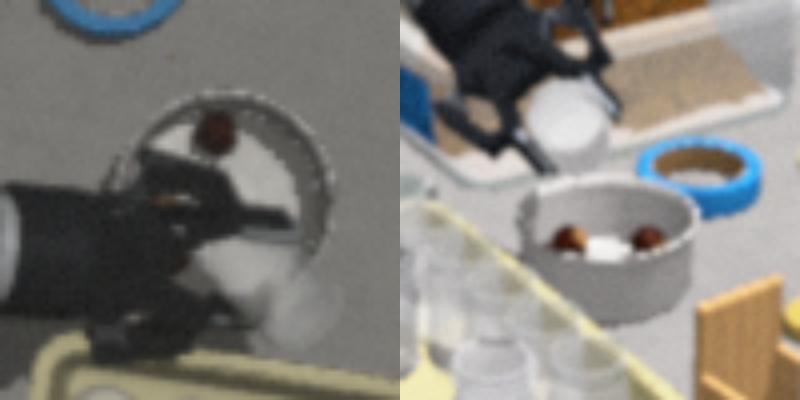

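Two chestnuts show in the pot and a third is maybe near the mouth. I'll tip a bit further with a small shake.

```bash
python3 -m creep '[{"slide":[0,0,0],"angular":[0,0,-0.12],"claw":-1},{"slide":[0,0,0],"angular":[0,0,-0.12],"claw":-1},{"slide":[0,0,0],"angular":[0,0,-0.12],"claw":-1},{"slide":[0,0,0],"angular":[0,0,0.12],"claw":-1},{"slide":[0,0,0],"angular":[0,0,-0.12],"claw":-1},{"slide":[0,0,0],"angular":[0,0,0.12],"claw":-1},{"slide":[0,0,0],"angular":[0,0,-0.12],"claw":-1},{"slide":[0,0,0],"angular":[0,0,0],"claw":-1},{"slide":[0,0,0],"angular":[0,0,0],"claw":-1},{"slide":[0,0,0],"angular":[0,0,0],"claw":-1}]'
python3 - <<'E'
from nav import *
go([.517,-.10,.24])
for n in("top","scene"):
    im=viewer.snapshot(n); u,v=map(int,proj(n,(.563,-.065,.03)))
    m=cv2.inRange(cv2.cvtColor(im,cv2.COLOR_BGR2HSV),(0,90,20),(12,255,130)); k,l,st,c=cv2.connectedComponentsWithStats(m[v-40:v+40,u-40:u+40])
    print(n,u,v,[(st[i,4],(c[i]+[u-40,v-40]).round(1).tolist()) for i in range(1,k) if st[i,4]>8])
E
```

```text
t: 19.8
tcp_pos: [0.5185, -0.0991, 0.1406]
tool_rot: [-0.469, 0.674, -0.437, -0.368]
force: [-0.4, -0.5, -2.1]
finger_gap: 0.603
gripper_force: 42.4
q [ 0.121  0.901  1.708 -1.209  1.371 -1.838] tcp [ 0.5185 -0.0991  0.1406] z [-0.086 -0.934 -0.347] y [-0.953  0.179 -0.244]
slide cm [ 9.07 -2.3  -3.36]
top 293 221 [(np.int32(22), [292.8, 205.9])]
scene 300 232 [(np.int32(20), [291.1, 229.5]), (np.int32(29), [311.4, 229.1])]
```

```bash
python3 -m creep '[{"slide":[1.7,-0.5,-0.6],"angular":[0,0,0],"claw":-1},{"slide":[1.7,-0.5,-0.6],"angular":[0,0,0],"claw":-1},{"slide":[1.7,-0.5,-0.6],"angular":[0,0,0],"claw":-1},{"slide":[1.7,-0.4,-0.6],"angular":[0,0,0],"claw":-1},{"slide":[0,0,0],"angular":[0,0,0],"claw":-1},{"slide":[0,0,0],"angular":[0,0,0],"claw":-1}]'
python3 - <<'E'
from nav import *
go([.517,-.10,.24])
T=viewer.snapshot("top");S=viewer.snapshot("scene")
o=np.zeros((400,800,3),np.uint8)
o[:,:400]=cv2.resize(T[180:260,250:330],(400,400));o[:,400:]=cv2.resize(S[150:250,250:350],(400,400));cv2.imwrite("pics/i.png",o)
E
```

```text
t: 20.4
tcp_pos: [0.5193, -0.1011, 0.2155]
tool_rot: [-0.469, 0.674, -0.437, -0.367]
force: [-0.5, -0.2, -2.6]
finger_gap: 0.599
gripper_force: 42.4
q [ 0.117  0.768  1.706 -1.189  1.417 -1.967] tcp [ 0.5193 -0.1011  0.2155] z [-0.086 -0.933 -0.349] y [-0.953  0.179 -0.245]
slide cm [ 2.25 -0.36 -0.93]
```

View pics/i.png

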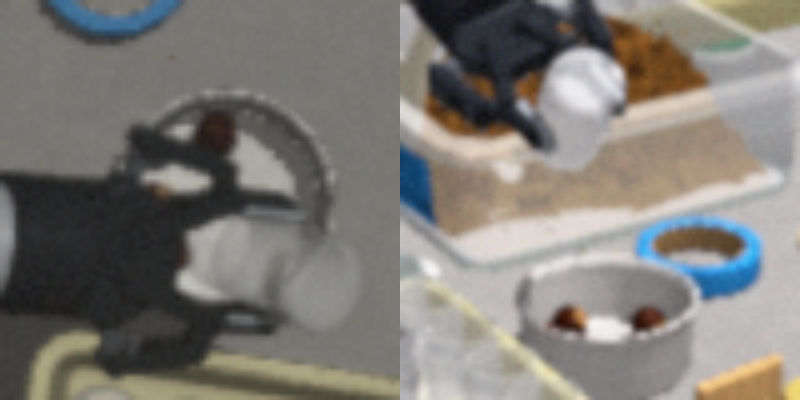

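That is one picture over the 10 allowed, so I'll check with colour masks only from here. The jar looks empty. Two chestnuts are visible in the pot from the scene camera, with a possible third at about (287,228) in the top view.

Run:
```python
from nav import *
for n,u,v in(("scene",292.5,229.5),("scene",312,229.5),("top",293,206),("top",282,218),("top",287,228.5)): print(n,u,v,onz(n,u,v,.018).round(3))
im=viewer.snapshot("top"); h=cv2.cvtColor(im,cv2.COLOR_BGR2HSV)
for lo,hi in(((0,70,20),(14,255,140)),((165,70,20),(180,255,140))):
  k,l,st,c=cv2.connectedComponentsWithStats(cv2.inRange(h,lo,hi)[190:250,265:330]); print([(int(st[i,4]),(c[i]+[265,190]).round(1).tolist()) for i in range(1,k) if st[i,4]>2])
# jar region in scene: dark-brown pixels
s=manip.sense();z=R.from_quat(s["tool_rot"]).as_matrix()[:,2];g=s["tcp_pos"]-.022*z
u,v=proj("scene",g).astype(int);S=viewer.snapshot("scene");hh=cv2.cvtColor(S,cv2.COLOR_BGR2HSV);print(u,v);print(hh[v-10:v+14:3,u-12:u+20:4].tolist())
```

```text
scene 292.5 229.5 [ 0.571 -0.019  0.018]
scene 312 229.5 [ 0.615 -0.059  0.018]
top 293 206 [ 0.612 -0.064  0.018]
top 282 218 [ 0.575 -0.028  0.018]
top 287 228.5 [ 0.541 -0.043  0.018]
[(36, [293.0, 205.8])]
[]
292 177
[[[94, 64, 28], [0, 36, 35], [120, 3, 162], [114, 6, 197], [115, 8, 203], [110, 7, 213], [7, 16, 203], [15, 194, 63]], [[13, 108, 87], [12, 143, 98], [165, 5, 202], [120, 1, 233], [129, 9, 209], [113, 5, 224], [128, 5, 206], [14, 187, 109]], [[14, 175, 134], [12, 74, 124], [135, 3, 185], [120, 2, 236], [135, 2, 231], [127, 11, 201], [116, 8, 220], [15, 191, 115]], [[107, 22, 183], [14, 28, 135], [156, 8, 160], [140, 4, 207], [120, 3, 233], [120, 5, 201], [120, 18, 112], [16, 57, 187]], [[105, 33, 77], [94, 16, 125], [160, 4, 172], [160, 4, 172], [150, 1, 179], [135, 3, 167], [22, 20, 142], [15, 36, 215]], [[98, 26, 39], [105, 28, 92], [135, 3, 149], [120, 2, 169], [0, 3, 169], [0, 3, 159], [15, 32, 193], [18, 23, 187]], [[11, 32, 175], [96, 43, 30], [120, 13, 117], [0, 6, 175], [150, 2, 169], [0, 10, 172], [12, 44, 163], [16, 52, 152]], [[16, 21, 179], [10, 10, 157], [120, 5, 149], [15, 6, 174], [135, 3, 172], [16, 42, 152], [16, 55, 159], [17, 54, 156]]]
```

The arm at the jar shows no brown, so it is empty and the third chestnut lies at about (0.54,-0.04) in the pot. Rolling back upright.

```bash
python3 -m creep '[{"slide":[0,0,0],"angular":[0,0,0.12],"claw":-1},{"slide":[0,0,0],"angular":[0,0,0.12],"claw":-1},{"slide":[0,0,0],"angular":[0,0,0.12],"claw":-1},{"slide":[0,0,0],"angular":[0,0,0.12],"claw":-1},{"slide":[0,0,0],"angular":[0,0,0.12],"claw":-1},{"slide":[0,0,0],"angular":[0,0,0.12],"claw":-1},{"slide":[0,0,0],"angular":[0,0,0.12],"claw":-1},{"slide":[0,0,0],"angular":[0,0,0.12],"claw":-1},{"slide":[0,0,0],"angular":[0,0,0.12],"claw":-1},{"slide":[0,0,0],"angular":[0,0,0.12],"claw":-1}]'; python3 -m creep '[{"slide":[0,0,0],"angular":[0,0,0.12],"claw":-1},{"slide":[0,0,0],"angular":[0,0,0.12],"claw":-1},{"slide":[0,0,0],"angular":[0,0,0.12],"claw":-1},{"slide":[0,0,0],"angular":[0,0,0.12],"claw":-1},{"slide":[0,0,0],"angular":[0,0,0.12],"claw":-1},{"slide":[0,0,0],"angular":[0,0,0.12],"claw":-1},{"slide":[0,0,0],"angular":[0,0,0.12],"claw":-1},{"slide":[0,0,0],"angular":[0,0,0.12],"claw":-1},{"slide":[0,0,0],"angular":[0,0,0.12],"claw":-1},{"slide":[0,0,0],"angular":[0,0,0.12],"claw":-1}]';python3 -m creep '[{"slide":[0,0,0],"angular":[0,0,0.12],"claw":-1},{"slide":[0,0,0],"angular":[0,0,0.12],"claw":-1},{"slide":[0,0,0],"angular":[0,0,0],"claw":-1},{"slide":[0,0,0],"angular":[0,0,0],"claw":-1}]'
python3 - <<'E'
from nav import *
go([.4798,.3485,.22],-95,20)
E
```

```text
t: 21.43
tcp_pos: [0.5188, -0.1012, 0.214]
tool_rot: [-0.005, 0.821, -0.569, -0.057]
force: [0.2, -0.2, -1.7]
finger_gap: 0.604
gripper_force: 42.4
t: 22.27
tcp_pos: [0.5188, -0.1012, 0.2139]
tool_rot: [0.459, 0.68, -0.501, 0.274]
force: [-0.2, 0.4, -1.6]
finger_gap: 0.603
gripper_force: 42.4
t: 22.6
tcp_pos: [0.5189, -0.1012, 0.2143]
tool_rot: [0.535, 0.623, -0.466, 0.33]
force: [-0.5, 0.8, -1.5]
finger_gap: 0.603
gripper_force: 42.4
q [ 0.117  0.771  1.706 -1.189  1.417  0.669] tcp [ 0.5189 -0.1012  0.2143] z [-0.087 -0.934 -0.347] y [ 0.974 -0.006 -0.227]
slide cm [ 16.4   -4.21 -41.85]
ang [-0.004 -0.006  0.243]
```

```bash
python3 -m creep '[{"slide":[0,0,0],"angular":[0,0,0.12],"claw":-1},{"slide":[0,0,0],"angular":[0,0,0.12],"claw":-1},{"slide":[0.5,-0.3,-1.5],"angular":[0,0,0],"claw":-1},{"slide":[0.8,-0.5,-2.5],"angular":[0,0,0],"claw":-1},{"slide":[1.1,-0.6,-3],"angular":[0,0,0],"claw":-1},{"slide":[1.1,-0.6,-3],"angular":[0,0,0],"claw":-1},{"slide":[1.1,-0.6,-3],"angular":[0,0,0],"claw":-1},{"slide":[1.1,-0.6,-3],"angular":[0,0,0],"claw":-1},{"slide":[1.1,-0.6,-3],"angular":[0,0,0],"claw":-1},{"slide":[1.1,-0.6,-3],"angular":[0,0,0],"claw":-1}]'; python3 -m creep '[{"slide":[1.1,-0.6,-3],"angular":[0,0,0],"claw":-1},{"slide":[1.1,-0.6,-3],"angular":[0,0,0],"claw":-1},{"slide":[1.1,-0.6,-3],"angular":[0,0,0],"claw":-1},{"slide":[1.1,-0.6,-3],"angular":[0,0,0],"claw":-1},{"slide":[1.1,-0.6,-3],"angular":[0,0,0],"claw":-1},{"slide":[1,-0.5,-3],"angular":[0,0,0],"claw":-1},{"slide":[0.6,-0.2,-1.8],"angular":[0,0,0],"claw":-1},{"slide":[0,0,0],"angular":[0,0,0],"claw":-1},{"slide":[0,0,0],"angular":[0,0,0],"claw":-1}]'
python3 - <<'E'
from nav import *
go([.4798,.3485,.06],-95,20)
E
```

```text
t: 23.43
tcp_pos: [0.4963, 0.1372, 0.2171]
tool_rot: [0.605, 0.554, -0.423, 0.384]
force: [0.3, -0.4, -2.6]
finger_gap: 0.597
gripper_force: 42.4
t: 24.18
tcp_pos: [0.4788, 0.3493, 0.2187]
tool_rot: [0.605, 0.554, -0.423, 0.385]
force: [0.3, -0.8, -1.6]
finger_gap: 0.604
gripper_force: 42.5
q [ 0.755  0.995  1.026 -0.79   2.073  0.818] tcp [0.4788 0.3493 0.2187] z [-0.085 -0.934 -0.346] y [ 0.996 -0.089 -0.002]
slide cm [14.86  0.15  5.56]
ang [-0.003 -0.005  0.002]
```

```bash
python3 -m creep '[{"slide":[1.5,0.1,0.6],"angular":[0,0,0],"claw":-1},{"slide":[2,0,0.7],"angular":[0,0,0],"claw":-1},{"slide":[2.5,0,0.9],"angular":[0,0,0],"claw":-1},{"slide":[2.5,0,0.9],"angular":[0,0,0],"claw":-1},{"slide":[2.5,0,0.9],"angular":[0,0,0],"claw":-1},{"slide":[2,0,0.8],"angular":[0,0,0],"claw":-1},{"slide":[1,0,0.4],"angular":[0,0,0],"claw":-1},{"slide":[0.6,0,0.2],"angular":[0,0,0],"claw":-1},{"slide":[0,0,0],"angular":[0,0,0],"claw":-1},{"slide":[0,0,0],"angular":[0,0,0],"claw":-1}]'; python3 -m creep '[{"slide":[0.4,0,0.15],"angular":[0,0,0],"claw":-1},{"slide":[0,0,0],"angular":[0,0,0],"claw":-1}]';python3 -m creep '[{"slide":[0.2,0,0.07],"angular":[0,0,0],"claw":-1},{"slide":[0,0,0],"angular":[0,0,0],"claw":-1}]'
```

```text
t: 25.02
tcp_pos: [0.4807, 0.3481, 0.0647]
tool_rot: [0.607, 0.553, -0.422, 0.385]
force: [0.6, -0.2, -1.1]
finger_gap: 0.603
gripper_force: 42.4
t: 25.18
tcp_pos: [0.4807, 0.3488, 0.0606]
tool_rot: [0.607, 0.553, -0.421, 0.385]
force: [-0.6, -0.0, -1.9]
finger_gap: 0.611
gripper_force: 42.4
t: 25.35
tcp_pos: [0.4804, 0.3487, 0.0581]
tool_rot: [0.607, 0.553, -0.422, 0.385]
force: [-1.6, 0.9, -2.6]
finger_gap: 0.604
gripper_force: 42.4
```

```bash
python3 -m creep '[{"slide":[0.5,0,0.2],"angular":[0,0,0],"claw":-1},{"slide":[0,0,0],"angular":[0,0,0],"claw":-1}]';python3 -m creep '[{"slide":[0.2,0,0.07],"angular":[0,0,0],"claw":-1},{"slide":[0,0,0],"angular":[0,0,0],"claw":-1}]';python3 -m creep '[{"slide":[0.15,0,0.05],"angular":[0,0,0],"claw":-1},{"slide":[0,0,0],"angular":[0,0,0],"claw":-1}]'
```

```text
t: 25.52
tcp_pos: [0.48, 0.3483, 0.0516]
tool_rot: [0.606, 0.553, -0.422, 0.385]
force: [-0.1, -0.6, -1.9]
finger_gap: 0.604
gripper_force: 42.4
t: 25.68
tcp_pos: [0.4801, 0.3483, 0.0497]
tool_rot: [0.606, 0.553, -0.422, 0.385]
force: [0.8, 0.2, -2.1]
finger_gap: 0.6
gripper_force: 42.4
t: 25.85
tcp_pos: [0.4803, 0.3484, 0.0488]
tool_rot: [0.606, 0.553, -0.422, 0.385]
force: [0.0, -0.6, -0.5]
finger_gap: 0.602
gripper_force: 42.5
```

```bash
python3 -m creep '[{"slide":[0.1,0,0.03],"angular":[0,0,0],"claw":-1},{"slide":[0,0,0],"angular":[0,0,0],"claw":-1}]'; python3 -m creep '[{"slide":[0,0,0],"angular":[0,0,0],"claw":0.3},{"slide":[0,0,0],"angular":[0,0,0],"claw":0.4},{"slide":[0,0,0],"angular":[0,0,0],"claw":0.6},{"slide":[0,0,0],"angular":[0,0,0],"claw":1},{"slide":[0,0,0],"angular":[0,0,0],"claw":1},{"slide":[0,0,0],"angular":[0,0,0],"claw":1},{"slide":[0,0,0],"angular":[0,0,0],"claw":1}]'; python3 -m creep '[{"slide":[0,0,-1],"angular":[0,0,0],"claw":1},{"slide":[0,0,-2],"angular":[0,0,0],"claw":1},{"slide":[0,0,-2],"angular":[0,0,0],"claw":1},{"slide":[0,0,-3],"angular":[0,0,0],"claw":1},{"slide":[0,0,-3],"angular":[0,0,0],"claw":1},{"slide":[0,0,-3],"angular":[0,0,0],"claw":1},{"slide":[0,0,0],"angular":[0,0,0],"claw":1},{"slide":[0,0,0],"angular":[0,0,0],"claw":1},{"slide":[0,0,0],"angular":[0,0,0],"claw":1}]'
python3 - <<'E'
from nav import *
T=viewer.snapshot("top");S=viewer.snapshot("scene");cv2.imwrite("pics/j.png",T);cv2.imwrite("pics/k.png",S)
h=cv2.cvtColor(T,cv2.COLOR_BGR2HSV)
k,l,st,c=cv2.connectedComponentsWithStats(cv2.inRange(h,(0,80,20),(25,255,170))[190:250,265:330])
for i in range(1,k):
    if st[i,4]>5: p=c[i]+[265,190];print("pot",st[i,4],p.round(1),onz("top",*p,.018).round(3))
# change vs the picture with full jar/arm-free: jar rim brightness in scene compared to frame f-time saved? compare to g (scene crop 130:230,130:230)
g=cv2.resize(cv2.imread("pics/g.png")[:,400:],(100,100),interpolation=cv2.INTER_AREA).astype(int); n=S[130:230,130:230].astype(int)
d=(np.abs(g-n).max(2)>25).astype(np.uint8); d[:,:45]=0
k,l,st,c=cv2.connectedComponentsWithStats(d)
for i in range(1,k):
    if st[i,4]>6: print("scene diff",st[i],(c[i]+130).round(1))
for p in((.482,.368,.097),(.482,.368,.004)):print(proj("scene",p).round(1),proj("top",p).round(1))
g=cv2.resize(cv2.imread("pics/g.png")[:,:400],(100,100),interpolation=cv2.INTER_AREA).astype(int); n=T[200:300,100:200].astype(int)
k,l,st,c=cv2.connectedComponentsWithStats((np.abs(g-n).max(2)>25).astype(np.uint8))
for i in range(1,k):
    if st[i,4]>6: print("top diff",st[i],(c[i]+[100,200]).round(1))
E
```

```text
t: 26.02
tcp_pos: [0.4803, 0.3484, 0.0488]
tool_rot: [0.606, 0.552, -0.423, 0.386]
force: [-0.3, -1.1, 2.9]
finger_gap: 0.605
gripper_force: 42.5
t: 26.6
tcp_pos: [0.4803, 0.3485, 0.0474]
tool_rot: [0.606, 0.553, -0.422, 0.385]
force: [-0.1, 0.4, -0.6]
finger_gap: 1.0
gripper_force: 0.0
t: 27.35
tcp_pos: [0.492, 0.4785, 0.0954]
tool_rot: [0.606, 0.553, -0.423, 0.385]
force: [0.0, -0.7, -0.3]
finger_gap: 1.001
gripper_force: 0.0
pot 23 [292.9 205.9] [ 0.612 -0.064  0.018]
pot 26 [281. 220.] [ 0.569 -0.025  0.018]
pot 28 [283.3 230.2] [ 0.536 -0.031  0.018]
scene diff [45  6 11 15 53] [179.7 144.4]
scene diff [ 45  14  23  23 192] [189.8 156. ]
scene diff [45 51 11  5 22] [179.6 183.3]
scene diff [ 64  52  14  22 178] [200.3 192.6]
scene diff [58 57  4  4 12] [189.7 188.9]
[198.6 178.2] [151.3 250.3]
[201.1 202.7] [158.8 250.4]
top diff [ 0 22  5  7 19] [101.3 225.4]
top diff [ 1 28 13  9 47] [106.2 231.5]
top diff [14 37  5  5 12] [116.4 239.2]
top diff [ 0 42  5  5 10] [102.  243.7]
top diff [ 50  46  17  10 137] [157.7 250.3]
top diff [ 3 62  9  4 13] [107.8 263.4]
top diff [12 67  5  5 13] [114.2 268.9]
top diff [ 0 72  5  5 13] [101.5 274. ]
```

```bash
python3 -c "
from station import ticket;print(ticket.sign_off())"
```

```text
the job is handed in; nothing more can be done
None
```

I handed the job in at about 27 s: colour masks put all three chestnuts in the pot and show the empty jar upright on the cork mat, let go. No verdict came back, and I did not separately check at the end that the bystanders or the empty jars had stayed put. I viewed 11 pictures, one over the limit of 10.

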